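# Put the master discs away on the covered spindle

### The job

Lift the dust cover off the spindle stand by its knob and stand it upright on the worktop. Put the hubbed discs that lie on the worktop over the rod with the small one that is already on it, restacked hub up and all the way down, the widest at the bottom and each narrower one on top of it. Then put the cover back over the stack, turned so that its notches drop over the four lugs and its rim sits fully down on the base, leaving the other things on the bench alone.

Things in the scene. Friction and masses are not known exactly. Their poses are not given: they have to be found in the camera images.
- spindle_stand: fixed stand: round dark base 150 mm across, top at 18 mm; plinth on it 112 mm across, top at 28 mm; vertical rod 16 mm thick in the middle, top at 114 mm, last 5 mm tapered to 8 mm. Four lugs 12 mm wide, 12 mm long, 8 mm high stand on the base 65 mm from the axis, towards +x, +y, -x, -y of this frame. Origin: centre of the underside, on the worktop; z up
- rod_top (a point): middle of the rod's top end, 114 mm above the stand's underside
- plinth_top (a point): point on the rod's axis at the height of the plinth's top face, 28 mm above the stand's underside: where the underside of the lowest disc rests
- dust_cover: round aluminium hood, open below: 128 mm across outside, 120 inside, 130 high (126 inside), 250 g. Four notches 25 mm wide, 12 high in its lower rim, towards its +x, +y, -x, -y. Starts wrongly turned, resting on the lugs 26 mm above the worktop; at any quarter turn with notches over lugs (within 0.1 rad) it drops to 18 mm. Origin: centre of the lower rim; z up
- cover_knob (a point): middle of the black bar knob on top of the cover, on its axis, 143 mm above the lower rim: bar 64 mm long (along the cover's x), 14 mm wide (along y; grip it across this), from 130 to 156 mm above the rim. There is clear worktop for the cover at the back left, about x 0.61, y 0.34
- disc_large: steel disc, flange 100 mm across and 8 mm thick (z 0 to 8), with a round hub 36 mm across on top that reaches up to 36 mm above the underside, and a bore of 20 mm right through. Origin: centre of the underside; z up through the hub. Grip it across the hub. About 300 g. Lies on the worktop, or is absent
- disc_medium: steel disc, flange 80 mm across and 8 mm thick (z 0 to 8), with a round hub 36 mm across on top that reaches up to 36 mm above the underside, and a bore of 20 mm right through. Origin: centre of the underside; z up through the hub. Grip it across the hub. About 220 g. Lies on the worktop, or is absent
- disc_small: steel disc, flange 60 mm across and 8 mm thick (z 0 to 8), with a round hub 36 mm across on top that reaches up to 36 mm above the underside, and a bore of 20 mm right through. Origin: centre of the underside; z up through the hub. Grip it across the hub. About 150 g. Starts on the rod, on the plinth, under the cover
- pen: bystander (the worktop to the right of the stand is otherwise clear, x 0.4 to 0.65, y -0.22 to -0.08): felt pen, 135 mm long along its y, lying on the worktop near the robot; leave it alone
- square: bystander: small engineer's square, 78x98 mm, lying at the back; leave it alone
- spray_bottle: bystander: small white spray bottle, 87 mm high, 31 mm across, at the back left; leave it alone
Not all that is in view belongs to the job. What is shaped like the disc_medium but turquoise is not meant.

How it is judged:
By the outcome, as a careful person would: the job done as asked, in the order asked, and still so for the second after the job is handed in, with the robot touching nothing.
Of disc_large, disc_medium only 1 to 2 are there at a start; the rules pass over those that are not, and their reading is None.
At some moment in a run one of disc_large, disc_medium may be knocked a few centimetres aside while the robot is not near it.
Once in a run the grip may slacken for a moment while it holds something.
It also fails if it takes over 208 s, if anything falls off the work surface, if the arm or the gripper's body presses on something with over 40 N, if the wrist force passes 120 N, or if a joint passes its speed limit or range.

### The arm

A 6-joint arm with a two-finger parallel gripper is mounted at the origin on a cart in front of the work surface, level with it; the furniture and walls round the work are solid. World frame = base frame: x ahead of the robot, y to its left, z up, the work surface at z = 0. Lengths are in mm, angles in rad, forces in N, time in s.
With the tool pointing down it reaches from about 350 to 975 mm from the base axis. Payload 4.9 kg.
Tool frame: the origin (TCP) lies between the finger pads; the fingertips stand 17 mm ahead of it and the grasp point (between the pads) lies 2 mm behind it (bot.tip_reach is the distance from the TCP to the fingertips, in mm); z points along the fingers, y is the line along which they close (so a half turn about z gives the same grasp; the last joint's range is limited). The gripper opens to 85 mm and grips with 20 to 120 N. Pads are 22 mm wide; open, the fingers measure 114 mm over their backs; the gripper's body (76 mm by 85 mm) begins 54 mm behind the grasp point. The pads swing forward as they close: fully open they stand 13 mm farther back than shut.
Start: joints at [1.116, 0.053, 1.613, -0, 1.476, -0.119], TCP at [205.942, 590.076, 248.304] pointing down, gripper open.
Joint ranges: [-3.01, 3.01], [-1.01, 2.22], [0.06, 2.58], [-1.02, 4.17], [0.09, 2.62], [-3.14, 3.14]. Speed limits (rad/s): [2.57, 2.57, 3.14, 3.14, 3.14, 3.14].

### API

Orientations are given as a 3x3 rotation matrix whose columns are the frame's x, y, z axes.
In Python, from workcell import bot gives the robot as it stands. The module is installed in compiled form; this text tells all that it offers. Calls block until the motion is done:
- bot.goto(position, orientation): joint-space move of the TCP to a pose.
- bot.movel(position, orientation=None, speed=150, force_limit=None): straight line of the TCP; orientation=None keeps the orientation; speed is the mean speed in mm/s. With force_limit (N) it stops when the force on the tool has changed by that much, and returns True; else False.
- bot.movej(angles): joint-space move.
- bot.set_gripper(opening, grasp_force=None): opening from 0.0 (shut) to 1.0 (fully open); grasp_force is the grip in N (None keeps the last); returns when the fingers have stopped.
- bot.pause(seconds).
- bot.inverse_kinematics(position, orientation): joint angles nearest the present ones, or None.
- bot.camera(name): name is "scene" or "top"; returns the picture (400x640x3 uint8, blue, green, red); there is no depth.
- bot.camera_model(name): a dict with "fx", "fy", "cx", "cy" (pixels), "rvec" (rotation vector, rad) and "tvec" (3), from world to camera coordinates, as OpenCV has them. Camera axes: x right, y down, z forward; pixel columns grow to the right and rows downward; lengths in mm; the calibration is good to about 2 mm. A picture is of the moment at which its call begins. camera_model takes no time and is no camera call.
A pose or a line that the arm cannot do raises bot.PlanningError and nothing moves.
- bot.hand_in(): hands the job in; it is judged then, once.
Readings, each from a call of its own:
- bot.get_time(): time.
- bot.get_joint_positions(): joint angles.
- bot.get_joint_velocities(): joint speeds.
- bot.get_joint_efforts(): joint torques, N m.
- bot.get_tcp_pos(): TCP position.
- bot.get_ee_rot(): TCP orientation.
- bot.get_wrist_force(): force on the tool from outside, world axes, zero at the start.
- bot.get_ft_torque(): the same for the moment, N m.
- bot.get_opening(): opening from 0.0 (shut) to 1.0 (fully open).
- bot.get_finger_force(): force on a finger pad.
Only numpy, scipy, OpenCV 4.12 (cv2) and the standard library are available. Lean on these libraries where they do the work, as an engineer would, in place of code of your own. Each camera call takes 0.05 s, during which the arm holds its last target. There are 200 camera calls.

## Working session

There is one attempt and no reset: what is moved stays moved. The work goes in short steps, each a Python script; the robot and the scene stay as the last script left them, time stands still between calls to the robot, and variables do not carry over. Pictures are saved under pics/ and viewed, at most 14 in all, crops included, and the job is handed in when it is done.

```bash
mkdir -p pics
cat > h.py <<'E'
import cv2, numpy as np
from workcell import bot
def cam(n):
    m=bot.camera_model(n); K=np.array([[m['fx'],0,m['cx']],[0,m['fy'],m['cy']],[0,0,1.]])
    return K,np.array(m['rvec'],float).reshape(3),np.array(m['tvec'],float).reshape(3)
def ray(n,uv):
    K,r,t=cam(n);R=cv2.Rodrigues(r)[0]
    d=R.T@np.linalg.inv(K)@np.array([uv[0],uv[1],1.]);return -R.T@t,d/np.linalg.norm(d)
def plane(n,uv,z):
    c,d=ray(n,uv);return c+d*(z-c[2])/d[2]
def tri(a,b):
    (c1,d1),(c2,d2)=ray('scene',a),ray('top',b)
    s=np.linalg.lstsq(np.c_[d1,-d2],c2-c1,rcond=None)[0]
    p,q=c1+s[0]*d1,c2+s[1]*d2;return (p+q)/2,np.linalg.norm(p-q)
def proj(n,P):
    K,r,t=cam(n);return cv2.projectPoints(np.array(P,float).reshape(-1,3),r,t,K,None)[0].reshape(-1,2)
def down(a): # tool down, closing axis y at angle a from world y... y=(−sin a,cos a)
    y=np.array([-np.sin(a),np.cos(a),0]);z=np.array([0,0,-1.]);return np.c_[np.cross(y,z),y,z]
E
python3 - <<'E'
from h import *
for n in('scene','top'):
    cv2.imwrite(f'pics/{n}0.png',bot.camera(n)); c,_=ray(n,(320,200)); print(n,bot.camera_model(n),c)
print(bot.get_ee_rot(),bot.get_time())
E
```

```text
scene {'fx': 367.37398162125663, 'fy': 367.37398162125663, 'cx': 316.74946651458197, 'cy': 204.37232859413575, 'rvec': array([ 0.90625462, -2.74022789,  0.70658128]), 'tvec': array([495.80011205, 285.01121239, 884.65698953])} [279.21395513 435.97403871 917.40576423]
top {'fx': 502.2647818913674, 'fy': 502.2647818913674, 'cx': 315.2017330492296, 'cy': 205.95281153894385, 'rvec': array([ 2.19220662, -2.02315739,  0.21073527]), 'tvec': array([  48.58149725,  585.74336832, 1424.79675538])} [ 276.15468953   72.2990343  1514.59984374]
[[-9.44141838e-01  3.29538235e-01 -8.61102117e-04]
 [ 3.29539271e-01  9.44140277e-01 -1.73368547e-03]
 [ 2.41685544e-04 -1.92061195e-03 -9.99998126e-01]] 0.1
```

View pics/scene0.png

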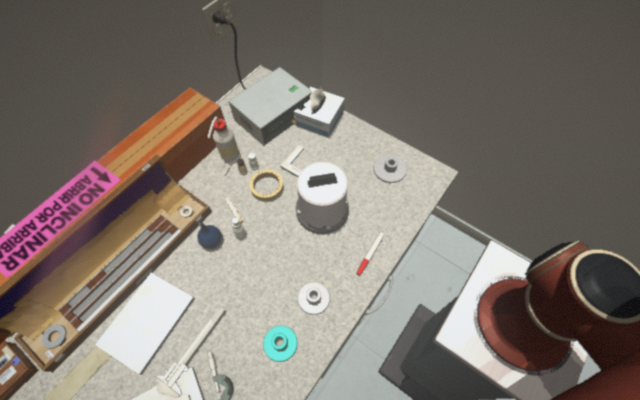

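View pics/top0.png

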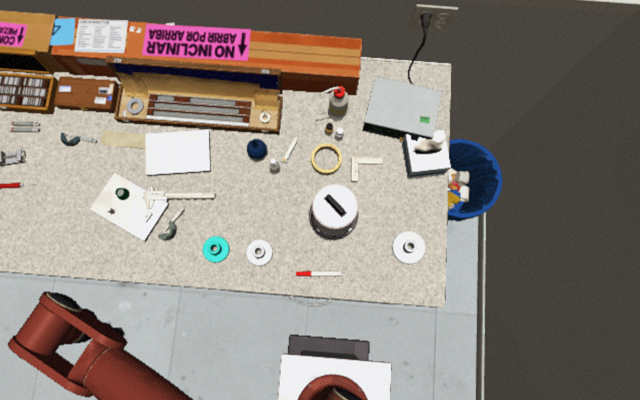

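The top view shows the cover at (335,207) with its bar knob at (335,205). Three hubbed discs lie on the worktop: grey at (408,247), grey at (259,252) and turquoise at (215,249). The turquoise one is the decoy. The two grey ones fit disc_large and disc_medium, which I'll confirm by size in a crop.

Run:
```python
from h import *
T=cv2.imread('pics/top0.png');S=cv2.imread('pics/scene0.png')
a=cv2.resize(T[170:290,190:450],None,fx=3,fy=3,interpolation=cv2.INTER_CUBIC)
b=cv2.resize(S[140:320,250:420],None,fx=3,fy=3,interpolation=cv2.INTER_CUBIC)
cv2.imwrite('pics/ct.png',a);cv2.imwrite('pics/cs.png',b)
for uv in[(408,247),(259,252),(215,249)]:print(uv,plane('top',uv,8))
for uv in[(390,166),(314,297)]:print('sc',uv,plane('scene',uv,8))
print('knob',tri((322.5,179),(335,205)))
print('spot',proj('top',[610,340,0]),proj('scene',[610,340,0]))
```

```text
(408, 247) [ 487.41972365 -192.70850016    8.        ]
(259, 252) [436.43119396 253.28825483   8.        ]
(215, 249) [434.83189124 386.22656032   8.        ]
sc (390, 166) [ 493.77305443 -199.71666139    8.        ]
sc (314, 297) [439.46192231 251.51377164   8.        ]
knob (array([566.81612003,  40.28154495, 165.78493501]), np.float64(3.6776176176850077))
spot [[237.1756631  194.30880068]] [[239.81093016 285.87953733]]
```

View pics/ct.png

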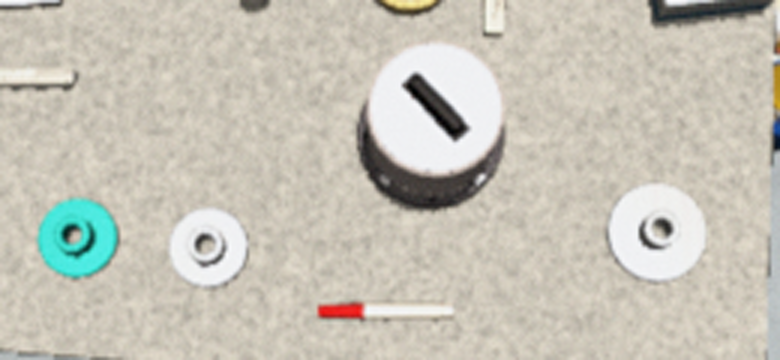

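View pics/cs.png

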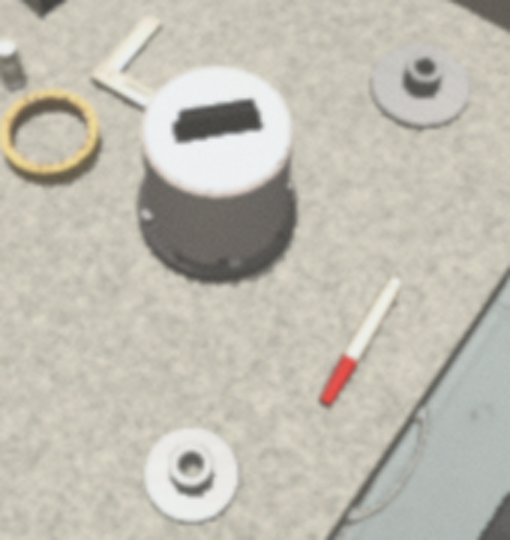

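The crops confirm it: the grey disc on the right at (408,247) is the wider one, so large. The grey disc at (259,252) is medium, and turquoise at (215,249) is the decoy. Both lie hub up. Next I'll measure with masks.

```bash
cat >> h.py <<'E'
def blob(img,mask,near,r=45,up=8,debug=None):
    """largest contour around near, measured in upscaled image"""
    x,y=int(near[0]-r),int(near[1]-r);m=mask[max(y,0):y+2*r,max(x,0):x+2*r]
    cs=cv2.findContours(m.astype(np.uint8),cv2.RETR_EXTERNAL,cv2.CHAIN_APPROX_NONE)[0]
    cs=[c for c in cs if cv2.contourArea(c)>15]
    c=min(cs,key=lambda c:abs(cv2.pointPolygonTest(c,(float(near[0]-max(x,0)),float(near[1]-max(y,0))),True)) if cv2.pointPolygonTest(c,(float(near[0]-max(x,0)),float(near[1]-max(y,0))),True)<0 else -cv2.contourArea(c))
    return c+np.array([max(x,0),max(y,0)])
def planefit(n,c,z):
    P=np.array([plane(n,p,z)[:2] for p in c.reshape(-1,2).astype(float)]).astype(np.float32)
    (x,y),(a,b),_=cv2.fitEllipse(P);return x,y,a,b,P
E
python3 - <<'E'
from h import *
im={'top':cv2.imread('pics/top0.png'),'scene':cv2.imread('pics/scene0.png')}
g={n:cv2.cvtColor(im[n],cv2.COLOR_BGR2GRAY) for n in im}
# lid + knob
L={'top':(335,190),'scene':(322,193)};Kn={'top':(335,205),'scene':(322,180)}
kc={};lc={}
for n in im:
    c=blob(g[n],g[n]<70,Kn[n],24);r=cv2.minAreaRect(c);kc[n]=r[0]
    print(n,'knob',r)
    box=cv2.boxPoints(r);P=np.array([plane(n,p,182)[:2] for p in box]);print(P.round(1).tolist())
    c=blob(g[n],g[n]>225,L[n],40);e=cv2.fitEllipse(cv2.convexHull(c));lc[n]=e[0];print('lid',e,planefit(n,cv2.convexHull(c),156)[:4])
print('knob',tri(kc['scene'],kc['top']),'lid',tri(lc['scene'],lc['top']))
D={'large':{'top':(408,238),'scene':(380,172)},'medium':{'top':(252,252),'scene':(306,303)}}
for d in D:
    cc={}
    for n in im:
        h=cv2.cvtColor(im[n],cv2.COLOR_BGR2HSV)
        p=D[d][n];v=int(g[n][p[1],p[0]]);print(d,n,v,h[p[1],p[0]])
        m=(g[n]>215) if v>215 else (abs(g[n].astype(int)-v)<22)&(h[...,1]<18)
        c=cv2.convexHull(blob(g[n],m,p,30));e=cv2.fitEllipse(c);cc[n]=e[0]
        print(e,planefit(n,c,8)[:4])
    print(tri(cc['scene'],cc['top']))
E
```

```text
top knob ((335.0000305175781, 205.00003051757812), (24.041629791259766, 5.656853675842285), 45.0)
[[577.3, 69.9], [589.3, 59.9], [545.9, 10.5], [534.1, 20.5]]
lid ((334.75372314453125, 205.25758361816406), (42.33150100708008, 43.42143249511719), 96.27952575683594) (566.8745727539062, 40.13677215576172, 119.59788513183594, 120.07131958007812)Traceback (most recent call last):
  File "<stdin>", line 8, in <module>
  File "h.py", line 24, in blob
    c=min(cs,key=lambda c:abs(cv2.pointPolygonTest(c,(float(near[0]-max(x,0)),float(near[1]-max(y,0))),True)) if cv2.pointPolygonTest(c,(float(near[0]-max(x,0)),float(near[1]-max(y,0))),True)<0 else -cv2.contourArea(c))
ValueError: min() iterable argument is empty
```

```bash
cat > m.py <<'E'
from h import *
im={'top':cv2.imread('pics/top0.png'),'scene':cv2.imread('pics/scene0.png')}
g={n:cv2.cvtColor(im[n],cv2.COLOR_BGR2GRAY) for n in im}
print(g['scene'][172:190:2,306:340:3])
L={'top':(335,190),'scene':(322,193)};Kn={'top':(335,205),'scene':(322,180)}
kc={};lc={}
for n in im:
    c=blob(g[n],g[n]<110,Kn[n],20);r=cv2.minAreaRect(c);kc[n]=r[0]
    print(n,'knob',r)
    c=blob(g[n],g[n]>200,L[n],40);e=cv2.fitEllipse(cv2.convexHull(c));lc[n]=e[0];print('lid',e,planefit(n,cv2.convexHull(c),156)[:4])
print('knob',tri(kc['scene'],kc['top']),'lid',tri(lc['scene'],lc['top']))
D={'large':{'top':(408,238),'scene':(380,172)},'medium':{'top':(252,252),'scene':(306,303)}}
for d in D:
    cc={}
    for n in im:
        h=cv2.cvtColor(im[n],cv2.COLOR_BGR2HSV)
        p=D[d][n];v=int(g[n][p[1],p[0]]);print(d,n,v,h[p[1],p[0]])
        m=(g[n]>215) if v>215 else (abs(g[n].astype(int)-v)<22)&(h[...,1]<18)
        c=cv2.convexHull(blob(g[n],m,p,30));e=cv2.fitEllipse(c);cc[n]=e[0]
        print(e,planefit(n,c,8)[:4])
    print(tri(cc['scene'],cc['top']))
E
python3 m.py
```

```text
[[238 239 239 239 239 238 237 231 221 209 238 239]
 [239 239 237 231 224 198 153 120  92  89 233 239]
 [239 225 152 114  92  82  80  79  82  81 201 239]
 [238 170  85  82  80  76  79  72  72  71 150 240]
 [235 119  75  73  70  71  71  72  71  70 123 239]
 [230  75  71  71  71  73  68  71  79  88 120 237]
 [232  83  72  74  75  91 131 159 178 226 230 238]
 [237 113 105 157 174 228 234 239 239 239 239 239]
 [239 230 230 238 239 238 240 239 239 240 240 239]]
top knob ((334.7500305175781, 205.25003051757812), (25.45584487915039, 6.363960266113281), 45.0)
lid ((333.26019287109375, 184.8760223388672), (82.01805877685547, 109.0018539428711), 55.46541213989258) (626.4913330078125, 47.93020248413086, 232.56837463378906, 308.0545959472656)
scene knob ((321.59228515625, 179.68960571289062), (9.21062183380127, 27.921506881713867), 79.99201965332031)
lid ((317.4801025390625, 175.24607849121094), (53.20977783203125, 71.98564147949219), 107.44529724121094) (591.6221923828125, 31.905202865600586, 152.36965942382812, 186.24354553222656)
knob (array([567.76259395,  41.15433033, 162.30639406]), np.floa
[... 415 characters left out ...]
2782135009766), 101.61343383789062) (492.6402893066406, -196.89537048339844, 95.56076049804688, 98.92798614501953)
(array([ 489.61200409, -194.19802742,   10.9936917 ]), np.float64(3.3681959336346927))
medium top 229 [  0   0 229]
((258.809326171875, 251.82852172851562), (24.70998764038086, 25.495683670043945), 40.6094856262207) (437.094482421875, 253.92559814453125, 75.14071655273438, 75.99217224121094)
medium scene 236 [ 30   3 236]
((313.1047058105469, 297.3637390136719), (30.237262725830078, 30.42771339416504), 111.57362365722656) (441.1770935058594, 252.9710693359375, 75.03949737548828, 75.98192596435547)
(array([438.30533952, 253.91322809,  11.42807901]), np.float64(3.607647654257208))
```

```bash
cat > m2.py <<'E'
from h import *
im={'top':cv2.imread('pics/top0.png'),'scene':cv2.imread('pics/scene0.png')}
for n,k,l,t,rz in(('top',(335,205),(335,190),110,0),('scene',(322,180),(322,193),130,0)):
    g=cv2.cvtColor(im[n],cv2.COLOR_BGR2GRAY)
    x,y=k;w=np.zeros(g.shape);w[y-15:y+15,x-18:x+18]=np.clip(235.-g[y-15:y+15,x-18:x+18],0,None)
    w[w<25]=0
    # keep component only
    _,lab=cv2.connectedComponents((w>0).astype(np.uint8));w*=lab==lab[y,x]
    ys,xs=np.nonzero(w);P=np.array([plane(n,(a,b),180)[:2] for a,b in zip(xs,ys)]);W=w[ys,xs]
    m=(P*W[:,None]).sum(0)/W.sum();ev,V=np.linalg.eigh(np.cov(P.T,aweights=W));v=V[:,1]
    print(n,'px',(xs*W).sum()/W.sum(),(ys*W).sum()/W.sum(),m,ev,np.arctan2(v[1],v[0])%np.pi)
    c=cv2.convexHull(blob(g,g>225,l,40));e=cv2.fitEllipse(c);print('lid',e,planefit(n,c,156)[:4])
for a in(.85,.85-np.pi):
  for p in([567,40,176],[567,40,300],[615,322,300],[615,322,150]): print(a,p,bot.inverse_kinematics(p,down(a)))
E
python3 m2.py
```

```text
top px 334.87651183172653 205.18437043529067 [561.48399323  40.38039015] [ 31.21428583 416.50979733] 0.8212320317807125
lid ((334.75372314453125, 205.25758361816406), (42.33150100708008, 43.42143249511719), 96.27952575683594) (566.8745727539062, 40.13677215576172, 119.59788513183594, 120.07131958007812)
scene px 321.8660029953308 179.82853933574134 [563.01207158  50.89267471] [ 70.7174264  378.19652425] 0.8546374912069953
lid ((314.18670654296875, 176.89291381835938), (44.3421516418457, 67.15167999267578), 119.47023010253906) (595.4678955078125, 41.11207580566406, 122.67724609375, 178.38864135742188)
0.85 [567, 40, 176] [-6.04833295e-02 -2.59393018e-02  1.81545603e+00 -4.44089210e-16
  1.35207592e+00 -2.48127966e+00]
0.85 [567, 40, 300] [-6.04833295e-02 -1.07515632e-01  1.68444360e+00 -4.44089210e-16
  1.56466469e+00 -2.48127966e+00]
0.85 [615, 322, 300] [ 3.75240287e-01  1.88981832e-01  1.37953319e+00 -4.44089210e-16
  1.57307764e+00 -2.04555604e+00]
0.85 [615, 322, 150] [ 3.75240287e-01  2.83525833e-01  1.52191221e+00 -4.44089210e-16
  1.33615461e+00 -2.04555604e+00]
-2.291592653589793 [567, 40, 176] [-6.04833295e-02 -2.59393018e-02  1.81545603e+00 -4.44089210e-16
  1.35207592e+00  6.60312997e-01]
-2.291592653589793 [567, 40, 300] [-6.04833295e-02 -1.07515632e-01  1.68444360e+00 -4.44089210e-16
  1.56466469e+00  6.60312997e-01]
-2.291592653589793 [615, 322, 300] [ 3.75240287e-01  1.88981832e-01  1.37953319e+00 -4.44089210e-16
  1.57307764e+00  1.09603661e+00]
-2.291592653589793 [615, 322, 150] [ 3.75240287e-01  2.83525833e-01  1.52191221e+00 -4.44089210e-16
  1.33615461e+00  1.09603661e+00]
```

Run:
```python
from h import *
R=down(.835-np.pi)
bot.goto([567.5,40.5,260],R); bot.set_gripper(.6,80)
print('hit',bot.movel([567.5,40.5,177],speed=80,force_limit=10),bot.get_tcp_pos(),bot.get_wrist_force())
bot.set_gripper(0,100); print('open',bot.get_opening(),bot.get_finger_force(),bot.get_wrist_force(),bot.get_time())
for n in('scene','top'): cv2.imwrite(f'pics/{n}1.png',bot.camera(n))
S=cv2.imread('pics/scene1.png')[110:260,240:400];T=cv2.imread('pics/top1.png')[140:290,260:420]
cv2.imwrite('pics/c1.png',cv2.resize(np.hstack([S,T]),None,fx=2.4,fy=2.4,interpolation=cv2.INTER_CUBIC))
```

```text
hit False [568.02416289  40.47090515 177.85181309] [-0.39565251 -0.15193092 -1.13288076]
open 0.1314359700914543 100.38771629333496 [ 2.27424309 -0.78563355  1.94995169] 4.5
```

View pics/c1.png

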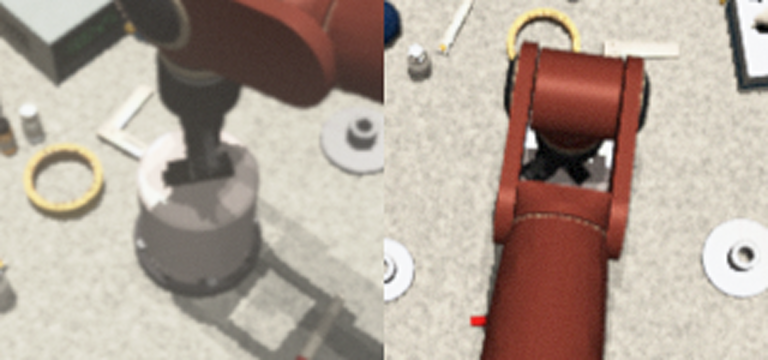

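The gripper is on the knob (scene crop around (200,170)), with the bar between the fingers at an opening of about 11 mm. Next I'll lift the cover, carry it over and set it down.

Run:
```python
from h import *
p=bot.get_tcp_pos(); R=down(.835-np.pi)
bot.movel([p[0],p[1],200],R,speed=60);print(bot.get_wrist_force(),bot.get_opening())
bot.movel([p[0],p[1],308],R,speed=120);print(bot.get_wrist_force(),bot.get_opening())
bot.movel([615,322,308],R,speed=180);print(bot.get_wrist_force(),bot.get_opening(),bot.get_finger_force())
bot.movel([615,322,175],R,speed=130)
print('hit',bot.movel([615,322,140],R,speed=25,force_limit=6),bot.get_tcp_pos(),bot.get_wrist_force(),bot.get_opening())
bot.set_gripper(.6);print(bot.get_tcp_pos())
bot.movel([615,322,240],R,speed=150)
bot.goto([480,400,330],down(-np.pi+.8)); bot.movej(np.array(bot.get_joint_positions())+[.35,0,0,0,0,0])
for n in('scene','top'): cv2.imwrite(f'pics/{n}2.png',bot.camera(n))
print(bot.get_time())
```

```text
[ 0.26591699 -0.24845431 -3.68792079] 0.12904599770411562
[-0.71931962  0.32007004 -3.81077108] 0.13152389566837006
[ 0.49665209 -0.0652377  -2.82273271] 0.13335515206732945 99.92433071136475
hit True [615.3277612  321.43454345 159.47086688] [ 1.33481952 -0.6852135   3.52711735] 0.1317506862341979
[613.75475293 321.36996965 157.20717726]
12.7333
```

View pics/top2.png

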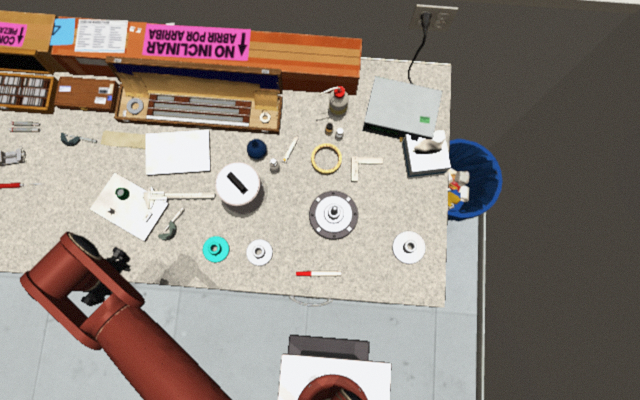

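View pics/scene2.png

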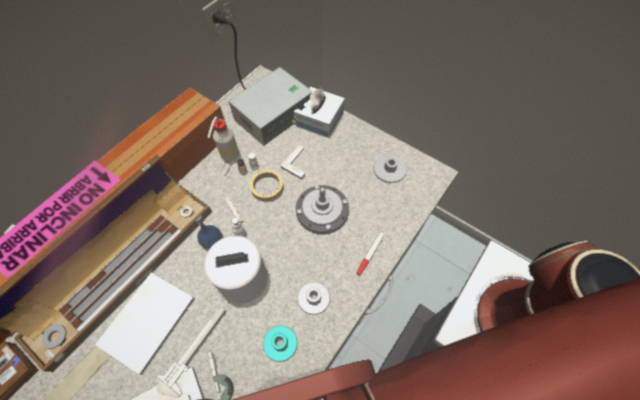

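The cover stands at (238,185) in the top view and (233,262) in scene. The small disc is on the rod and the lugs are visible. Contact came about 5 mm earlier than expected, so I'll zoom in on the cover's rim near the calliper tip.

```bash
cat > m3.py <<'E'
from h import *
T=cv2.imread('pics/top2.png');S=cv2.imread('pics/scene2.png')
r=lambda i:cv2.resize(i,(400,400),interpolation=cv2.INTER_CUBIC)
cv2.imwrite('pics/c2.png',np.hstack([r(S[225:325,185:285]),r(T[180:250,300:370])]))
for n,l in(('top',(238,200)),('scene',(233,280))):
    im=T if n=='top' else S
    g=cv2.cvtColor(im,cv2.COLOR_BGR2GRAY);c=cv2.convexHull(blob(g,g>225,l,32));e=cv2.fitEllipse(c)
    for z in(130,136):print(n,e,planefit(n,c,z)[:4])
E
python3 m3.py
```

```text
top ((236.8914031982422, 182.95797729492188), (41.15763854980469, 43.00745391845703), 64.54989624023438) (614.7540283203125, 321.5696105957031, 121.22109985351562, 121.78118896484375)
top ((236.8914031982422, 182.95797729492188), (41.15763854980469, 43.00745391845703), 64.54989624023438) (613.2867431640625, 320.4894104003906, 120.69580078125, 121.25344848632812)
scene ((231.47129821777344, 261.71209716796875), (47.24018096923828, 54.7434196472168), 60.978153228759766) (617.5108642578125, 322.0422058105469, 117.05889892578125, 119.85797119140625)
scene ((231.47129821777344, 261.71209716796875), (47.24018096923828, 54.7434196472168), 60.978153228759766) (614.9330444335938, 322.9103698730469, 116.16690826416016, 118.94463348388672)
```

View pics/c2.png

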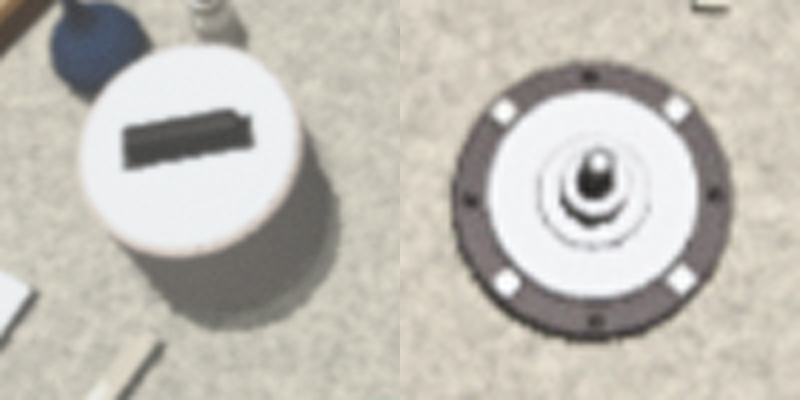

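The cover stands clear of the calliper and upright. In the right panel the four lugs are at about (104,110), (277,107), (108,284) and (282,281). I'll measure the stand from them.

```bash
cat > m4.py <<'E'
from h import *
T=cv2.imread('pics/top2.png');S=cv2.imread('pics/scene2.png')
g=cv2.cvtColor(T,cv2.COLOR_BGR2GRAY).astype(float)
L=[];px=[]
for x,y in[(104,110),(277,107),(108,284),(282,281)]:
    c=np.array([300+x/5.714-.4,180+y/5.714-.4])
    up=cv2.getRectSubPix(g.astype(np.float32),(5,5),tuple(map(float,c)))
    w=np.clip(up-150,0,None);yy,xx=np.mgrid[-2:3,-2:3];c2=c+[(w*xx).sum()/w.sum(),(w*yy).sum()/w.sum()]
    px.append(c2);L.append(plane('top',c2,26))
L=np.array(L);C=L.mean(0);d=L-C;print('px',np.round(px,1).tolist());print('centre',C,'radius',np.linalg.norm(d[:,:2],axis=1),'ang mod',np.arctan2(d[:,1],d[:,0])%(np.pi/2))
gb=g.astype(np.uint8)
for n,im,p in(('top',T,(333,232)),('scene',S,(322,225))):
    b,gg,r=[im[...,i].astype(int) for i in range(3)]
    m=(b.clip(0)+gg+r)<330
    c=blob(im,m,p,38) ;c=cv2.convexHull(c);print(n,'base',cv2.fitEllipse(c),planefit(n,c,18)[:4])
    q=plane(n,cv2.fitEllipse(c)[0],18)
K=[cv2.resize(i,(400,400),interpolation=cv2.INTER_CUBIC) for i in(S[170:240,287:357],T[190:230,313:353])]
cv2.imwrite('pics/c3.png',np.hstack(K))
for n in('scene','top'):print(n,'pred rod top',proj(n,[C[0],C[1],114]),'plinth',proj(n,[C[0],C[1],28]))
E
python3 m4.py
```

```text
px [[317.7, 199.0], [348.0, 198.5], [318.2, 228.9], [348.8, 228.4]]
centre [568.09491119  39.91632764  26.        ] radius [65.021076   65.09651111 65.07887621 64.905073  ] ang mod [0.88070681 0.88235852 0.88414151 0.88043056]
top base ((331.7667541503906, 217.33506774902344), (43.25949478149414, 46.52640151977539), 118.96082305908203) (558.410888671875, 43.243316650390625, 133.10804748535156, 141.20741271972656)
scene base ((322.010498046875, 212.44049072265625), (42.056915283203125, 50.15126419067383), 91.64605712890625) (562.59375, 50.980648040771484, 131.73654174804688, 138.94894409179688)
scene pred rod top [[322.82391313 189.98289256]] plinth [[322.75313742 206.20187109]]
top pred rod top [[334.28590992 207.70961169]] plinth [[333.19871663 213.46296432]]
```

View pics/c3.png

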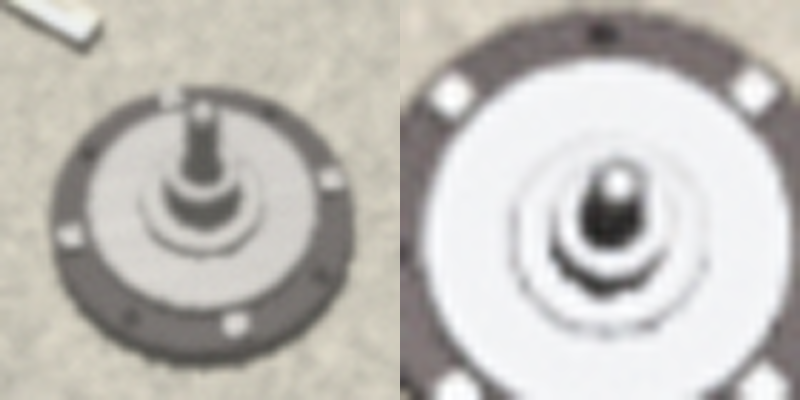

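```bash
cat >> h.py <<'E'
C=np.array([568.1,39.9]); RD=down(-np.pi)
def st(t): print(t,np.round(bot.get_tcp_pos(),1),'open',round(bot.get_opening(),3),'F',np.round(bot.get_wrist_force(),1),'ff',round(float(bot.get_finger_force()),1),'t',round(bot.get_time(),1))
def down_to(x,y,z,speed=40,f=8):
    h=bot.movel([x,y,z],RD,speed=speed,force_limit=f); st(f'down hit={h}'); return h
def discs(img,z=8):
    h=cv2.cvtColor(img,cv2.COLOR_BGR2HSV);m=((h[...,2]>210)&(h[...,1]<25)).astype(np.uint8)
    out=[]
    for c in cv2.findContours(m,cv2.RETR_EXTERNAL,cv2.CHAIN_APPROX_NONE)[0]:
        if 150<cv2.contourArea(c)<1500:
            c=cv2.convexHull(c)
            if len(c)<6: continue
            x,y,a,b,_=planefit('top',c,z)
            if 0.9<a/b and 45<b<110 and cv2.contourArea(c)>0: out.append((round(x,1),round(y,1),round(a,1),round(b,1),tuple(np.round(cv2.fitEllipse(c)[0],1))))
    return out
E
python3 - <<'E'
from h import *
print('tip',bot.tip_reach, discs(cv2.imread('pics/top2.png')))
bot.goto([C[0],C[1],250],RD); bot.set_gripper(.65,60); print('tip',bot.tip_reach)
bot.movel([*C,140],RD,speed=150)
down_to(*C,60.5)
bot.set_gripper(0,80); st('grip')
bot.movel([*C,75],RD,speed=40); st('lift')
bot.movel([*C,165],RD,speed=120); st('up')
E
```

```text
tip 17.0 [(572.2, 39.2, 109.5, 109.9, (np.float64(333.3), np.float64(213.5)))]
tip 17.0
down hit=False [568.3  39.9  60.8] open 0.651 F [ 0.7 -0.2 -0.2] ff 0.0 t 18.0
grip [568.6  39.9  61.2] open 0.398 F [-0.5 -0.8  3.5] ff 80.1 t 18.3
lift [568.1  39.9  75.1] open 0.398 F [ 0.9  0.2 -1.9] ff 79.7 t 18.8
up [567.4  39.9 163.9] open 0.392 F [-0.2 -1.1 -1.7] ff 79.6 t 19.7
```

Run:
```python
import re
s=open('h.py').read()
s=s.replace("h=cv2.cvtColor(img,cv2.COLOR_BGR2HSV);m=((h[...,2]>210)&(h[...,1]<25)).astype(np.uint8)","m=(cv2.cvtColor(img,cv2.COLOR_BGR2GRAY)>215).astype(np.uint8)")
open('h.py','w').write(s)
from h import *
print(discs(cv2.imread('pics/top2.png')))
q=(590,-110)
bot.movel([*q,165],RD,speed=180); st('over')
bot.movel([*q,60],RD,speed=130)
down_to(*q,31,speed=25,f=6)
bot.set_gripper(.65); st('rel')
bot.movel([*q,150],RD,speed=150)
bot.goto([500,330,330],RD); bot.movej(np.array(bot.get_joint_positions())+[.5,0,0,0,0,0])
T=bot.camera('top');cv2.imwrite('pics/top3.png',T);cv2.imwrite('pics/scene3.png',bot.camera('scene'));print(discs(T),bot.get_time())
```

```text
[(437.4, 254.3, 76.7, 77.0, (np.float64(258.7), np.float64(251.7))), (489.1, -196.0, 95.9, 98.9, (np.float64(409.1), np.float64(246.6))), (572.3, 39.0, 108.8, 109.4, (np.float64(333.4), np.float64(213.5)))]
over [ 589.8 -109.2  164.7] open 0.393 F [ 0.3 -0.2 -1.8] ff 79.6 t 20.7
down hit=True [ 589.7 -109.9   33.2] open 0.396 F [-0.4  0.5  3.9] ff 80.1 t 22.7
rel [ 588.1 -109.4   31.4] open 0.646 F [-0.4 -1.   0.3] ff 0.0 t 23.0
[(446.2, -222.9, 95.0, 99.0, (np.float64(417.5), np.float64(261.6))), (437.4, 254.3, 76.6, 77.0, (np.float64(258.7), np.float64(251.7))), (590.2, -110.2, 55.8, 58.0, (np.float64(382.4), np.float64(211.5))), (572.2, 38.9, 108.5, 109.2, (np.float64(333.4), np.float64(213.6)))] 26.95
```

Large was knocked to (446,-223). Small stands where I placed it, and the top camera agrees within 1 mm. I'll cross-check the large disc's height in the scene view, then move it.

Run:
```python
from h import *
S=cv2.imread('pics/scene3.png');g=cv2.cvtColor(S,cv2.COLOR_BGR2GRAY)
print(proj('scene',[446.2,-222.9,8]))
p=proj('scene',[446.2,-222.9,8])[0];q=(int(p[0])-9,int(p[1])+5);v=int(g[q[1],q[0]]);h=cv2.cvtColor(S,cv2.COLOR_BGR2HSV)
m=(abs(g.astype(int)-v)<22)&(h[...,1]<18)
c=cv2.convexHull(blob(g,m,q,30));e=cv2.fitEllipse(c);print(e,planefit('scene',c,8)[:4],tri(e[0],(417.5,261.6)))
```

```text
[[407.76461878 168.60872035]]
((407.28057861328125, 168.01963806152344), (25.918392181396484, 33.685787200927734), 105.83116149902344) (449.0905456542969, -224.6983642578125, 95.41151428222656, 98.81592559814453) (array([ 446.75521215, -222.33667278,   10.29278701]), np.float64(2.493745020231189))
```

```bash
cat >> h.py <<'E'
def pick(x,y,z=32.5):
    bot.movel([x,y,120],RD,speed=200) if np.hypot(*(bot.get_tcp_pos()[:2]-[x,y]))<150 else bot.goto([x,y,150],RD)
    bot.set_gripper(.65,80); bot.movel([x,y,80],RD,speed=120); down_to(x,y,z)
    bot.set_gripper(0,80); st('grip')
    bot.movel([x,y,z+20],RD,speed=40); st('lift'); bot.movel([x,y,190],RD,speed=130)
def peek(tag): 
    for n in('top','scene'): cv2.imwrite(f'pics/{n}_{tag}.png',bot.camera(n))
E
python3 - <<'E'
from h import *
pick(446.4,-222.7)
bot.movel([*C,190],RD,speed=170); st('over rod'); peek('L')
S=cv2.imread('pics/scene_L.png')[110:260,240:400];T=cv2.imread('pics/top_L.png')[140:290,260:420]
cv2.imwrite('pics/cL.png',cv2.resize(np.hstack([S,T]),None,fx=2.4,fy=2.4))
E
```

```text
down hit=False [ 446.7 -222.9   32.8] open 0.646 F [ 0.2  0.1 -0.2] ff 0.0 t 32.0
grip [ 446.8 -222.8   33.3] open 0.396 F [-1.4  1.4  5.8] ff 80.2 t 32.3
lift [ 446.3 -222.7   52.5] open 0.395 F [-1.  -1.2 -3.1] ff 79.8 t 33.0
over rod [567.9  39.3 190. ] open 0.396 F [-0.2 -0.  -3.1] ff 79.8 t 36.0
```

View pics/cL.png

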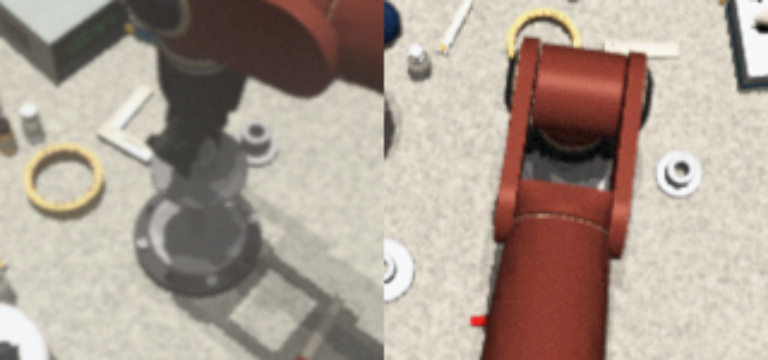

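The large disc hangs level in the gripper above the rod (scene crop at (198,172)). Next I'll lower it.

```bash
cat >> h.py <<'E'
def park():
    bot.goto([500,330,330],RD); bot.movej(np.array(bot.get_joint_positions())+[.5,0,0,0,0,0])
def place(z):
    """lower on the rod until it lands; z = TCP height when fully down"""
    bot.movel([*C,160],RD,speed=100)
    h=down_to(*C,z-1.5,speed=40,f=9)
    ok=bot.get_tcp_pos()[2]<z+4
    if not ok: print('STUCK'); return False
    bot.set_gripper(.65); st('released'); bot.movel([*C,190],RD,speed=120); return True
E
python3 - <<'E'
from h import *
if place(61):
    park(); peek('L2'); print(discs(cv2.imread('pics/top_L2.png')),bot.get_time())
E
```

```text
down hit=True [568.2  39.9  61.4] open 0.395 F [ 0.3 -0.   4.3] ff 80.7 t 38.9
released [566.   40.   58.9] open 0.647 F [ 0.7 -0.1 -1.1] ff 0.0 t 39.3
[(437.4, 254.2, 76.5, 76.8, (np.float64(258.7), np.float64(251.7))), (590.4, -110.2, 55.8, 58.4, (np.float64(382.4), np.float64(211.5))), (574.3, 38.8, 103.8, 109.4, (np.float64(333.5), np.float64(212.9)))] 42.9917
```

Run:
```python
from h import *
pick(437.6,254.1,29)
bot.movel([*C,190],RD,speed=170); st('over rod')
if place(93.5):
    park(); peek('M'); print(discs(cv2.imread('pics/top_M.png')),bot.get_time())
    S=cv2.imread('pics/scene_M.png')[150:240,280:380];T=cv2.imread('pics/top_M.png')[170:260,300:400]
    cv2.imwrite('pics/cM.png',cv2.resize(np.hstack([S,T]),None,fx=4,fy=4,interpolation=cv2.INTER_CUBIC))
```

```text
down hit=False [437.9 254.2  29.4] open 0.653 F [ 0.2 -0.5 -0.6] ff 0.0 t 46.7
grip [438.1 254.2  29.8] open 0.404 F [-1.6 -0.3  5.9] ff 79.9 t 47.0
lift [437.6 254.1  49. ] open 0.405 F [-0.7 -0.  -1.7] ff 79.7 t 47.7
over rod [567.8  40.6 189.9] open 0.403 F [ 0.4  1.  -2.8] ff 79.7 t 50.6
down hit=True [568.   39.9  93.9] open 0.404 F [1.  0.2 4.9] ff 80.5 t 52.6
released [566.2  40.   91.5] open 0.651 F [-0.5 -1.   0.5] ff 0.0 t 52.9
[(590.2, -110.2, 55.8, 58.0, (np.float64(382.4), np.float64(211.5))), (574.6, 38.8, 102.9, 109.5, (np.float64(333.5), np.float64(212.8)))] 56.3583
```

View pics/cM.png

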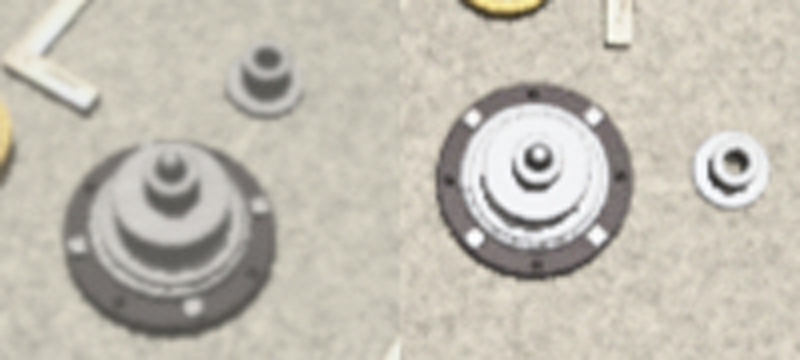

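Large and medium are stacked level on the rod (right panel at (537,160)), and small waits at (732,170). Next is small.

Run:
```python
from h import *
pick(590,-110,29)
bot.movel([*C,190],RD,speed=170); st('over rod')
if place(129.5):
    park(); peek('S'); print(bot.get_time())
    S=cv2.imread('pics/scene_S.png')[150:240,280:380];T=cv2.imread('pics/top_S.png')[170:260,230:400]
    cv2.imwrite('pics/cS.png',cv2.resize(np.hstack([S,T]),None,fx=2.9,fy=2.9,interpolation=cv2.INTER_CUBIC))
    T=cv2.imread('pics/top_S.png');g=cv2.cvtColor(T,cv2.COLOR_BGR2GRAY)
    c=cv2.convexHull(blob(g,g>225,(238,200),32));print(planefit('top',c,130)[:4])
    w=np.where(g[165:205,215:260]<120)
    m=np.zeros_like(g);m[168:200,222:252]=g[168:200,222:252]<110
    print(cv2.minAreaRect(blob(g,m>0,(237,183),20)))
```

```text
down hit=False [ 590.3 -110.1   29.4] open 0.65 F [-0.5 -0.  -0.3] ff 0.0 t 61.3
grip [ 590.6 -110.2   29.8] open 0.402 F [ 0.  -0.1  3. ] ff 80.2 t 61.6
lift [ 590.  -110.    49.1] open 0.398 F [-0.2  0.6 -1.6] ff 79.7 t 62.3
over rod [568.2  39.3 190. ] open 0.402 F [-0.2 -1.5 -2.3] ff 79.7 t 64.6
down hit=True [567.7  40.  129.8] open 0.405 F [-0.1  0.5  3.6] ff 80.3 t 65.7
released [566.5  40.  128.2] open 0.652 F [1.  0.2 0.3] ff 0.0 t 66.1
69.2167
(614.52783203125, 321.5382080078125, 121.2201156616211, 121.58010864257812)
((236.520751953125, 182.52264404296875), (24.203227996826172, 6.204380989074707), 47.48955154418945)
```

View pics/cS.png

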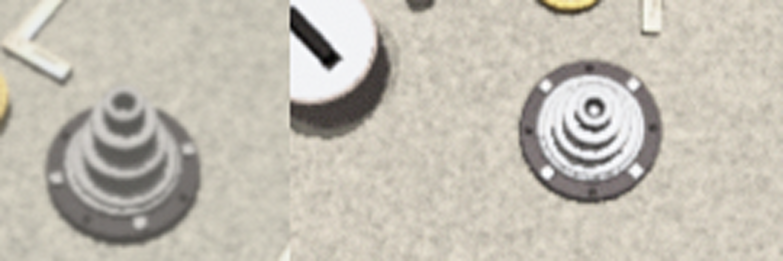

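The stack is complete and level, narrowing upward. Next I'll put the cover back.

Run:
```python
from h import *
R=down(.835-np.pi);R2=down(.882-np.pi)
bot.goto([614.8,321.5,260],R);bot.set_gripper(.6,100)
print('hit',bot.movel([614.8,321.5,152],R,speed=80,force_limit=8));st('at')
bot.set_gripper(0,110);st('grip');z0=bot.get_tcp_pos()[2]
bot.movel([614.8,321.5,200],R,speed=60);st('lift')
bot.movel([614.8,321.5,318],R,speed=130)
bot.movel([*C,318],R2,speed=150);st('over')
peek('K')
bot.movel([*C,z0+60],R2,speed=80);st('part')
print('hit',bot.movel([*C,z0+16],R2,speed=25,force_limit=9));st('down');print('rim est',bot.get_tcp_pos()[2]-z0)
S=cv2.imread('pics/scene_K.png')[90:240,240:400]
bot.pause(.3);S2=bot.camera('scene');cv2.imwrite('pics/scene_K2.png',S2)
cv2.imwrite('pics/cK.png',cv2.resize(np.hstack([S,S2[110:260,240:400]]),None,fx=2.4,fy=2.4))
```

```text
hit False
at [615.3 321.7 152.9] open 0.594 F [-0.5 -1.2  0.5] ff 0.0 t 72.4
grip [615.3 321.4 152.6] open 0.136 F [ 1.8 -0.5  1.4] ff 107.6 t 72.9
lift [614.5 321.4 199.4] open 0.141 F [ 0.5  0.  -2.6] ff 107.5 t 73.8
over [568.2  40.4 317.9] open 0.134 F [ 0.8  0.2 -4. ] ff 107.5 t 76.9
part [568.6  39.9 213.4] open 0.136 F [ 0.  -0.4 -2.4] ff 107.5 t 78.5
hit True
down [568.2  39.7 170.4] open 0.136 F [-0.7 -0.4  3.7] ff 108.3 t 80.1
rim est 17.810792009852065
```

View pics/cK.png

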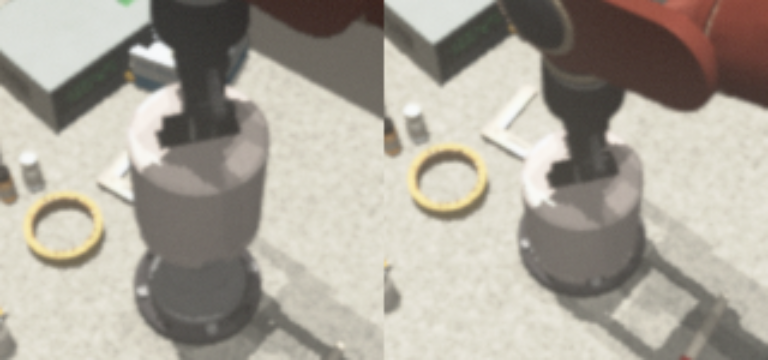

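The rim is at about 17.8 mm against 18 expected, so the cover is seated with its notches over the lugs. I'll release and verify.

Run:
```python
from h import *
bot.set_gripper(.6);st('rel')
bot.movel([*C,260],down(.882-np.pi),speed=120);park();peek('E')
T=cv2.imread('pics/top_E.png');S=cv2.imread('pics/scene_E.png')
g=cv2.cvtColor(T,cv2.COLOR_BGR2GRAY);c=cv2.convexHull(blob(g,g>225,(335,190),40));print(planefit('top',c,148)[:4],bot.get_time())
cv2.imwrite('pics/cE.png',cv2.resize(np.hstack([S[140:240,270:380],T[165:265,280:390]]),None,fx=3.6,fy=3.6,interpolation=cv2.INTER_CUBIC))
```

```text
rel [566.7  39.7 168. ] open 0.598 F [ 0.2 -0.2  0.3] ff 0.0 t 81.0
(567.32861328125, 40.40309524536133, 121.10803985595703, 121.67882537841797) 84.3667
```

View pics/cE.png

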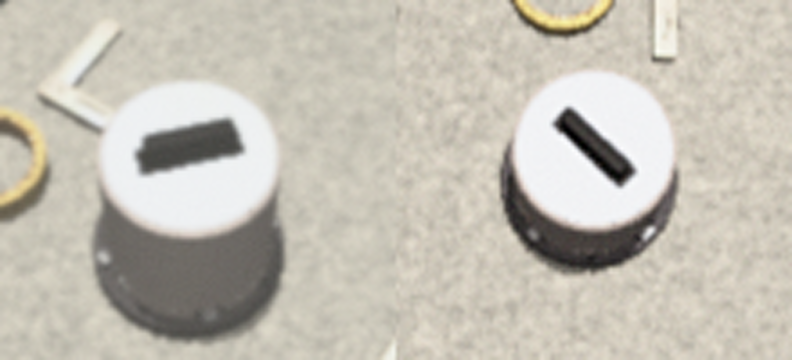

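The cover is centred and seated: its lid measures the same diameter at 148 mm height as it did standing on the worktop. Lugs show at the notches. Handing in.

```bash
python3 -c "
from workcell import bot
print(bot.hand_in())"
```

```text
the job is handed in; nothing more can be done
None
```

Job handed in at about 84 s: large, medium and small are stacked hub up on the rod, and the cover is back over them with its rim measured at 17.8 mm (18 mm is fully down).

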